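# Clamp a slim drive with the coarse ring and fine knob of a cradle

### The arm

A 6-joint arm with a two-finger parallel gripper is mounted at the origin on the work surface. World frame = base frame: x ahead of the robot, y to its left, z up, the work surface at z = 0. Lengths are in mm, angles in rad, forces in N, time in s.
With the tool pointing down it reaches from about 350 to 875 mm from the base axis. Payload 4.2 kg.
Tool frame: the origin (TCP) lies at the very end of the fingers, on their centre line; the grasp point (between the pads) lies 19 mm behind it; z points along the fingers, y is the line along which they close (so a half turn about z gives the same grasp; the last joint's range is limited). The gripper opens to 85 mm and grips with 20 to 120 N. Pads are 22 mm wide; open, the fingers measure 114 mm over their backs; the gripper's body (76 mm by 85 mm) begins 54 mm behind the grasp point. The pads swing forward as they close: fully open they stand 13 mm farther back than shut.
Start: joints at [-1.031, 0.385, 0.008, 0, -1.194, -0.259], TCP at [173.219, -600.495, 231.312] pointing down, gripper open.
Joint ranges: [-3.14, 3.14], [-1.21, 2.06], [-1.07, 1.41], [-3.16, 2.05], [-2.99, -0.16], [-3.1, 3.1]. Speed limits (rad/s): [2.79, 2.79, 3.14, 3.14, 3.14, 3.14].

### API

Orientations are given as a unit quaternion [x, y, z, w].
In Python, from bench import arm, viewer gives the robot as it stands. The module is installed in compiled form; this text tells all that it offers.
- The arm moves only by the shell command python3 -m jog 'ROWS' [OPENING]. ROWS is rows parted by semicolons, their numbers by spaces, 1 to 10 of them, each of 6 numbers: dx, dy, dz in mm, then a rotation vector rx, ry, rz in rad; each row is the pose to reach, as a shift and turn from the pose commanded when the command began, along the tool's axes at that moment; what a row does not reach only later rows make up. A row lasts 1/10 s, in which the tool goes at most 50 mm and 0.15 rad, less where a joint would pass 70% of its speed; a pose out of reach is approached as far as the arm can. OPENING is the finger opening in mm, set as the command begins (- or left out keeps the last). The fingers move at their own pace and stop on an object; the grip force is fixed at half the most. Time passes only in rows, so rows that do not move let the fingers close. It prints the time, the measured TCP pose, the force, the opening and the grip force at its end.
- arm.read_state(): the state, without advancing time (a new reading comes with each control period).
- viewer.get_image(name): name is "scene" or "side" or "wrist"; returns (picture, depth): 480x640x3 uint8, blue, green, red; 480x640 float32, mm along the optical axis (not along the pixel's ray), 0 where there is no reading.
- viewer.get_calibration(name): a dict with "K" (3x3 intrinsics, pixels), "rvec" (rotation vector, rad) and "tvec" (3), from world to camera coordinates, as OpenCV has them. Camera axes: x right, y down, z forward; pixel columns grow to the right and rows downward; lengths in mm; the calibration is good to about 2 mm. A picture is of the moment at which its call begins: read the wrist's pose just before it. get_calibration takes no time and is no camera call; for the wrist camera it gives the pose at the moment of the call.
- arm.job_done(): hands the job in; it is judged then, once.
The state is a dict: "clock": time; "joints": joint angles; "joint_vel": joint speeds; "joint_efforts": joint torques, N m; "position": TCP position; "ee_rot": TCP orientation; "contact_force": force on the tool from outside, world axes, zero at the start; "wrist_torque": the same for the moment, N m; "gripper_width": finger opening in mm; "grasp_force": force on a finger pad.
Only numpy, scipy, OpenCV 4.12 (cv2) and the standard library are available. Lean on these libraries where they do the work, as an engineer would, in place of code of your own. Each camera call takes 0.05 s, during which the arm holds its last target. There are 200 camera calls.

### The job

Clamp the slim drive that lies in the cooling cradle. Turn the wide outer ring clockwise until the rubber pad has pushed the drive up against the steel jaw opposite and just presses it (about 5 N), without touching or turning the inner knob; then let go and turn the small inner knob clockwise to raise the clamping force to about 14 N, without touching the outer ring. Never squeeze the drive with more than 22 N, leave the other things on the desk alone and let go of everything at the end.

Things in the scene. Friction and masses are not known exactly. Their poses are not given: they have to be found in the camera images.
- dock: Cradle fixed to the desk: light grey metal plate 150 (x) by 270 (y) by 12 mm; at its -y end a grey gear tower 84 mm square, top 43 mm above the desk. Origin: centre of the plate's underside. The pad pushes along +y. The vertical axis of ring and knob is at (0, -90 mm). The drive lies on the plate. Beyond ring and knob all its parts stay below 44 mm above the desk.
- ring: Coarse control: the wide outer ring (lower of the two), bare knurled aluminium, 60 mm diameter, 24 mm high, from 45 to 69 mm above the desk, 2 mm clear of the tower. Origin on the axis at the ring's underside. The short dark line on its top lies along its own -x.
- ring_mid (a point): On the axis, at mid height of the outer ring (57 mm above the desk): the height to grip the ring.
- coarse (a joint): Turn of the ring in rad, range 0 to 3.0, growing clockwise from above. Each rad drives the rubber pad 10 mm towards the jaw. The drive meets the jaw 0.5 to 1.7 rad from the start, where exactly must be felt. Steady dry friction 0.22 N m both ways, so it stays where left; the clamping force adds an unwinding torque of 0.010 N m per N (0.05 N m at 5 N), and grows by 40 N per rad.
- knob: Fine control: the small inner knob that stands up out of the ring on the same axis, dark knurled steel, 26 mm diameter, 29 mm high, from 71 to 100 mm above the desk. Origin on the axis, 45 mm above the desk. The short light line on its top lies along its own -x. It turns independently of the ring.
- knob_mid (a point): On the axis, at mid height of the inner knob (86 mm above the desk); grip it here or higher, the ring's top is 17 mm below this point.
- knob_mark (a point): End of the inner knob's light line, on its top, 12 mm from the axis.
- fine (a joint): Turn of the inner knob in rad, range 0 to 3.0, starting at 0.2 to 0.6, growing clockwise from above. Each rad drives the steel jaw 4 mm towards the pad. Steady dry friction 0.11 N m both ways, so it stays where left; the clamping force adds an unwinding torque of 0.004 N m per N. Once the drive is pinched the clamping force grows by 16 N per rad.
- drive: Slim silver drive, a loose aluminium slab 110 (x) by 75 (y) by 10 mm, about 160 g, lying flat on the cradle plate, loose by a few mm between the rubber pad and the steel jaw. Sliding it over the plate takes only about 1 N. Origin: centre of its underside.
- fence: The far jaw: a dark guide block 120 by 16 by 26 mm, bolted to the plate on the drive's far side, its place varying by 4 mm, and the steel jaw bar 90 by 10 by 18 mm that slides out of it towards the drive as the inner knob turns. Oppopoint it, by the tower, is the black rubber pad, 44 mm wide, on a spring of 4 N per mm. Origin: on the plate, 18 mm in front of the guide block.
- case: Bystander: loose clear storage case, 150 by 100 by 36 mm.
- spare: Bystander: loose graphite drive lying on the desk, 110 by 75 by 10 mm.
- driver: Bystander: loose screwdriver, 160 mm long, lying on the desk.
- mug: Bystander: loose blue ceramic mug, 90 mm high.
- tray: Bystander: loose open steel tray, 110 by 80 by 25 mm.
Not all that is in view belongs to the job. Of the things like the drive, leave any that is blue or turquoise; of the rest the smaller one is meant.

How it is judged:
By the outcome, as a careful person would: the job done as asked, in the order asked, and still so for the second after the job is handed in, with the robot touching nothing.
It also fails if it takes over 67 s, if anything falls off the work surface, if the arm or the gripper's body presses on something with over 40 N, if the wrist force passes 120 N, or if a joint passes its speed limit or range.

## Working session

There is one attempt and no reset: what is moved stays moved. The work goes in short steps, Python scripts to look and compute and a shell command to move; the robot and the scene stay as the last step left them, time stands still between calls to the robot, and variables do not carry over. Pictures are saved under pics/ and viewed, at most 10 in all, crops included, and the job is handed in when it is done.

```bash
mkdir -p pics
cat > h.py <<'E'
import numpy as np,cv2
from bench import arm,viewer
def grab(n):
    c=viewer.get_calibration(n);p,d=viewer.get_image(n);return p,d,c
def world(c,d,u,v):
    R=cv2.Rodrigues(np.array(c["rvec"],float))[0];t=np.array(c["tvec"],float).ravel()
    K=np.array(c["K"]);z=d[v,u]
    x=np.linalg.inv(K)@np.stack([u*z,v*z,z*np.ones_like(u)]).astype(float)
    return (R.T@(x-t[:,None])).T
def cloud(c,d):
    v,u=np.nonzero(d>0);return world(c,d,u,v),u,v
E
python3 - <<'E'
from h import *
for n in("scene","side"):
    p,d,c=grab(n);cv2.imwrite(f"pics/{n}0.png",p);np.savez(f"{n}0.npz",p=p,d=d,**{k:np.array(c[k]) for k in("K","rvec","tvec")})
print(arm.read_state())
E
```

```text
{'clock': 0.1, 'joints': array([-1.03134376e+00,  3.85493305e-01,  6.76886667e-03, -4.05122973e-04,
       -1.19398805e+00, -2.58618494e-01]), 'joint_vel': array([-5.63390276e-04, -2.87566035e-03,  3.00933590e-03, -3.65403897e-04,
        1.03650180e-05, -8.03456919e-05]), 'joint_efforts': array([-6.25260400e-04, -3.93318415e+01,  1.88929027e+01,  4.19792086e+00,
       -2.57369087e-03,  4.11974625e-06]), 'position': array([ 173.10380256, -600.01819966,  230.32965535]), 'ee_rot': array([-1.39882014e-01,  9.90167697e-01,  9.55962235e-04, -1.98755824e-04]), 'contact_force': array([ 0.041053  ,  0.54552085, -0.09858802]), 'wrist_torque': array([ 0.03492219, -0.05186704,  0.01011081]), 'grasp_force': 0.0, 'gripper_width': 85.319950759728}
```

View pics/scene0.png

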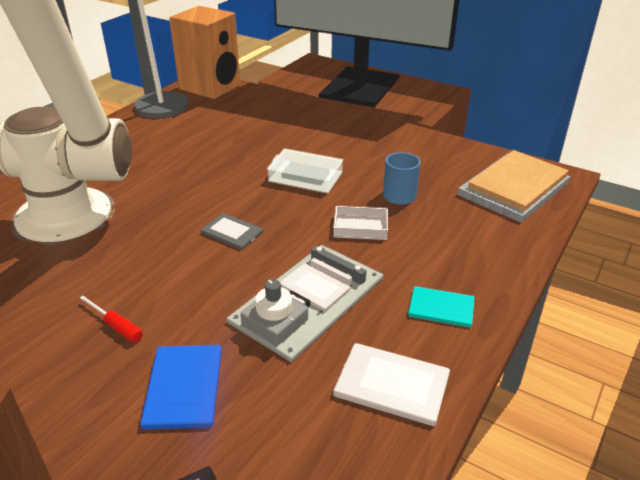

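View pics/side0.png

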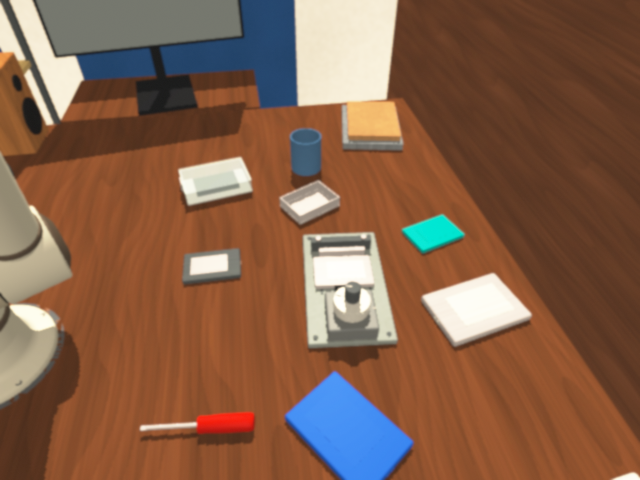

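The one meant is the silver drive in the cradle, at scene (318,285) and side (343,270). The other drive-like things are:
- a larger white one at scene (392,382)
- a turquoise one at (442,307)
- a blue one at (183,385)
- the graphite spare at (232,231)

The drive in the cradle is silver, the smaller of the non-blue ones, and the only one in the cradle. The ring is at scene (273,303) and the knob at (273,290).

Run:
```python
from h import *
ims=[]
for n,(u0,u1,v0,v1) in(("scene",(220,390,240,360)),("side",(295,405,225,355))):
    c=np.load(f"{n}0.npz");P,u,v=cloud(c,c["d"])
    m=(u>u0)&(u<u1)&(v>v0)&(v<v1);P=P[m]
    k=P[P[:,2]>92];top=np.median(k[k[:,2]>97],0) if (k[:,2]>97).any() else 0
    print(n,"knob",len(k),cv2.minEnclosingCircle(k[:,:2].astype(np.float32)),np.percentile(k[:,2],[50,95]),top)
    r=P[(P[:,2]>63)&(P[:,2]<74)]
    print("ring",cv2.minEnclosingCircle(r[:,:2].astype(np.float32)),np.percentile(r[:,2],[5,50,95]))
    b=P[(P[:,2]>7)&(P[:,2]<17)];print("plate",cv2.minAreaRect(b[:,:2].astype(np.float32)),np.median(b[:,2]))
    d=P[(P[:,2]>19)&(P[:,2]<25)];print("drive",cv2.minAreaRect(d[:,:2].astype(np.float32)),np.median(d[:,:3],0))
    ims.append(cv2.resize(c["p"][v0:v1,u0:u1],None,fx=3.4,fy=3.4,interpolation=cv2.INTER_CUBIC))
im=ims[0];cv2.imwrite("pics/crop.png",im)
```

```text
scene knob 193 ((592.6719360351562, -38.04771423339844), 14.509383201599121) [100.37557869 102.84744158] [593.8935771  -37.87065793 100.75887499]
ring ((592.5860595703125, -37.50865936279297), 32.17880630493164) [65.05690522 69.86998109 72.31442032]
plate ((584.636962890625, 47.92826843261719), (312.86761474609375, 318.3828125), 30.46465301513672) 13.187245012782256
drive ((644.8035888671875, 30.957550048828125), (198.16265869140625, 229.6002960205078), 1.6573749780654907) [611.10956052  70.32388085  23.0111649 ]
side knob 200 ((590.8870239257812, -37.27446746826172), 13.863045692443848) [ 98.38325555 100.18229153] [591.08963636 -37.86332518  98.72416601]
ring ((590.772216796875, -37.68866729736328), 31.101484298706055) [64.77596361 67.81802449 69.68965239]
plate ((636.3748779296875, 53.87864685058594), (284.32403564453125, 218.8101806640625), 83.56546020507812) 10.936683129823795
drive ((594.32958984375, 29.83197784423828), (220.2939453125, 117.81884765625), 81.68621826171875) [598.99913795  73.0208072   21.19581871]
```

View pics/crop.png

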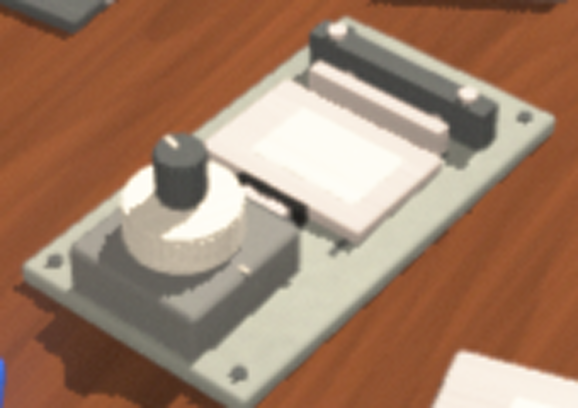

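The crop shows the silver drive between the pad at crop (275,200) and the steel jaw at (380,105). The ring is at (183,225) with the knob at (180,170), and nothing stands nearby. The axis is at about (591.7, -37.7).

```bash
cat >> h.py <<'E'
from scipy.spatial.transform import Rotation as Ro
def togo(x,y,z):
    s=arm.read_state();R=Ro.from_quat(s["ee_rot"]);print("tool shift",R.inv().apply(np.array([x,y,z])-s["position"]).round(1),"pos",s["position"].round(1),"toolY",R.as_matrix()[:,1].round(3),"j6",s["joints"][5].round(3))
E
python3 -c "
from h import *
togo(591.7,-37.7,200)"
```

```text
tool shift [-558.   424.3   31.1] pos [ 173.1 -600.   230.3] toolY [-0.277  0.961  0.002] j6 -0.259
```

```bash
python3 -m jog '-30 23 2 0 0 -0.1; -65 49 4 0 0 -0.2; -100 76 6 0 0 -0.3; -135 103 8 0 0 -0.4; -170 129 10 0 0 -0.5; -205 156 12 0 0 -0.6; -240 182 14 0 0 -0.7; -275 209 16 0 0 -0.8; -310 236 18 0 0 -0.9; -345 262 20 0 0 -1.0' 85
python3 -c "
from h import *
togo(591.7,-37.7,200)"
```

```text
clock: 1.1
position: [432.6, -251.4, 211.1]
ee_rot: [-0.599, 0.801, 0.0, -0.0]
contact_force: [0.5, -1.2, -0.6]
gripper_width: 84.7
grasp_force: 0.0
tool shift [-249.8  -92.4   11.1] pos [ 432.6 -251.4  211.1] toolY [-0.959  0.282  0.   ] j6 -0.084
```

```bash
python3 -m jog '-25 -9 1 0 0 -0.14; -55 -20 2 0 0 -0.28; -85 -31 3 0 0 -0.42; -115 -42 4 0 0 -0.56; -145 -53 5 0 0 -0.7; -175 -64 6 0 0 -0.84; -200 -75 7 0 0 -0.98; -225 -84 8 0 0 -1.12; -240 -90 9 0 0 -1.26; -249 -92 10 0 0 -1.35; -249 -92 10 0 0 -1.35' 85
python3 -m jog '0 0 0 0 0 0; 0 0 0 0 0 0'
python3 - <<'E'
from h import *
togo(591.7,-37.7,150)
p,d,c=grab("wrist");cv2.imwrite("pics/w1.png",p)
P,u,v=cloud(c,d);m=np.hypot(P[:,0]-592,P[:,1]+38)<60
P=P[m];k=P[(P[:,2]>95)&(P[:,2]<106)];r=P[(P[:,2]>64)&(P[:,2]<74)]
for q in(k,r):
    if len(q)>5: print(len(q),cv2.minEnclosingCircle(q[:,:2].astype(np.float32)),np.median(q,0))
E
```

```text
clock: 1.3
position: [432.3, -252.2, 210.9]
ee_rot: [-0.598, 0.801, 0.0, -0.0]
contact_force: [0.7, -0.4, -1.1]
gripper_width: 85.1
grasp_force: 0.0
tool shift [-251.   -91.9   60.8] pos [ 432.3 -252.2  210.9] toolY [-0.959  0.284  0.001] j6 -0.085
520 ((580.9094848632812, -57.14300537109375), 21.27562713623047) [581.96039247 -58.33761928  68.26677782]Traceback (most recent call last):
ValueError: 1 to 10 rows of numbers within range
```

View pics/w1.png

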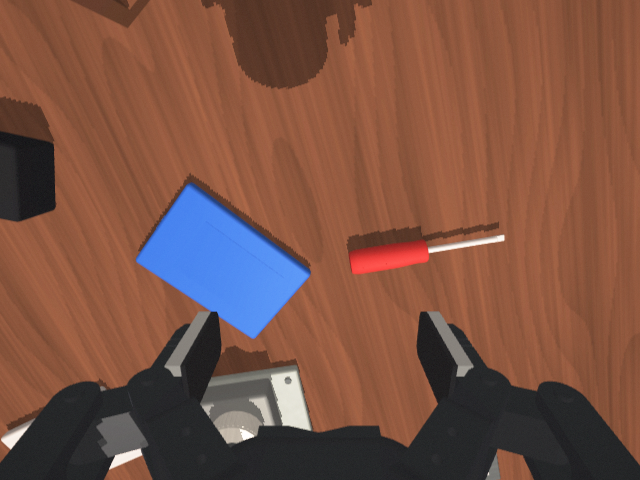

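The move was refused because it had 11 rows, so the arm is still short of the cradle. The picture shows the blue decoy at (225,260) and the screwdriver at (425,250). I'll redo the move with 10 rows.

```bash
python3 -m jog '-25 -9 1 0 0 -0.14; -55 -20 2 0 0 -0.28; -85 -31 3 0 0 -0.42; -115 -42 4 0 0 -0.56; -145 -53 5 0 0 -0.7; -175 -64 6 0 0 -0.84; -200 -75 7 0 0 -0.98; -225 -84 8 0 0 -1.12; -240 -90 9 0 0 -1.26; -250 -92 10 0 0 -1.35' 85
python3 -m jog '0 0 0 0 0 0; 0 0 0 0 0 0'
python3 - <<'E'
from h import *
togo(591.7,-37.7,150)
p,d,c=grab("wrist");cv2.imwrite("pics/w2.png",p)
P,u,v=cloud(c,d);m=np.hypot(P[:,0]-592,P[:,1]+38)<60
P=P[m];k=P[(P[:,2]>95)&(P[:,2]<106)];r=P[(P[:,2]>64)&(P[:,2]<74)]
for q in(k,r):
    if len(q)>5: print(len(q),cv2.minEnclosingCircle(q[:,:2].astype(np.float32)),np.median(q,0))
E
```

```text
clock: 2.35
position: [592.2, -40.6, 200.8]
ee_rot: [0.968, -0.251, -0.0, 0.0]
contact_force: [-0.9, 0.2, -0.4]
gripper_width: 85.3
grasp_force: 0.0
clock: 2.55
position: [591.2, -41.2, 201.1]
ee_rot: [0.967, -0.254, -0.0, 0.0]
contact_force: [0.6, -0.4, -0.2]
gripper_width: 85.0
grasp_force: 0.0
tool shift [-1.3 -3.3 51.1] pos [591.2 -41.2 201.1] toolY [-0.492 -0.871  0.001] j6 0.853
970 ((591.3597412109375, -38.78509521484375), 13.674098014831543) [592.39688936 -39.17871485  99.45723852]
2806 ((591.5059204101562, -38.65458297729492), 30.665395736694336) [599.11868504 -44.64493471  68.5143712 ]
```

View pics/w2.png

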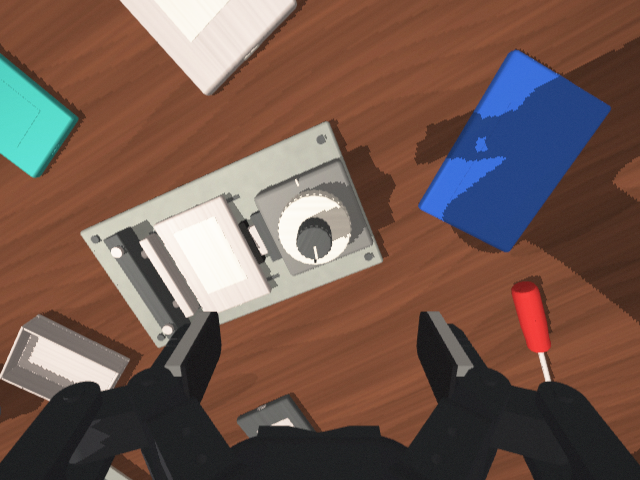

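The picture shows the ring at (315,230) with the knob inside it, its light line at (316,250), and the drive at (215,250) between pad and jaw. Nothing lies under the fingers, so I'll go down around the ring.

```bash
python3 -c "
from h import *
togo(591.4,-38.6,47)"
python3 -m jog '-0.6 -1 30 0 0 0; -1.2 -2.2 65 0 0 0; -1.2 -2.2 95 0 0 0; -1.2 -2.2 115 0 0 0; -1.2 -2.2 130 0 0 0; -1.2 -2.2 140 0 0 0; -1.2 -2.2 140 0 0 0' 85
python3 -c "
from h import *
togo(591.4,-38.6,47)"
```

```text
tool shift [ -1.1  -2.4 154.3] pos [591.2 -41.2 201.3] toolY [-0.492 -0.871  0.   ] j6 0.853
clock: 3.3
position: [590.7, -38.2, 60.2]
ee_rot: [0.967, -0.254, -0.001, 0.001]
contact_force: [-0.4, 0.1, -0.2]
gripper_width: 84.7
grasp_force: 0.0
tool shift [ 0.8 -0.1 13.2] pos [590.7 -38.2  60.2] toolY [-0.491 -0.871  0.002] j6 0.85
```

```bash
python3 -m jog '0.3 0 5 0 0 0; 0.6 -0.1 10 0 0 0; 0.6 -0.1 13 0 0 0; 0.6 -0.1 13 0 0 0; 0.6 -0.1 13 0 0 0'
python3 -c "
from h import *
togo(591.4,-38.6,47);print(arm.read_state()['wrist_torque'])
p,d,c=grab('wrist');cv2.imwrite('pics/w3.png',p)"
python3 -m jog '0 0 0 0 0 0; 0 0 0 0 0 0;0 0 0 0 0 0;0 0 0 0 0 0' 50
python3 -m jog '0 0 0 0 0 0; 0 0 0 0 0 0;0 0 0 0 0 0;0 0 0 0 0 0' 50
python3 -c "
from h import *
togo(591.4,-38.6,47);print(arm.read_state())"
```

```text
clock: 3.8
position: [592.5, -37.5, 48.5]
ee_rot: [0.968, -0.253, 0.0, -0.0]
contact_force: [-0.3, 0.4, 0.2]
gripper_width: 85.2
grasp_force: 0.0
tool shift [-0.4  1.5  1.5] pos [592.5 -37.5  48.5] toolY [-0.489 -0.872 -0.   ] j6 0.851
[ 0.0036339  -0.03283533 -0.01006696]
clock: 4.25
position: [592.4, -37.7, 49.2]
ee_rot: [0.968, -0.252, 0.0, 0.0]
contact_force: [-1.9, 0.2, 5.0]
gripper_width: 57.6
grasp_force: 63.7
clock: 4.65
position: [592.4, -37.7, 49.2]
ee_rot: [0.968, -0.252, 0.0, 0.0]
contact_force: [-1.7, 0.3, 6.0]
gripper_width: 58.3
grasp_force: 63.8
tool shift [-0.4  1.2  2.2] pos [592.4 -37.7  49.2] toolY [-0.488 -0.873  0.   ] j6 0.851
{'clock': 4.65, 'joints': array([ 2.09195889e-01,  5.18032025e-01, -2.88815144e-01,  5.96010264e-04,
       -7.63817360e-01,  8.50839452e-01]), 'joint_vel': array([-7.94047250e-04, -9.24565850e-04, -7.68826889e-04, -8.60901001e-04,
        2.36492477e-04, -6.85349405e-07]), 'joint_efforts': array([ 1.81756807e-01, -3.80252051e+01,  1.36738506e+01,  2.72463776e+00,
        6.32656273e-01, -1.15658599e-02]), 'position': array([592.37182016, -37.72531521,  49.16253156]), 'ee_rot': array([ 9.67621567e-01, -2.52405341e-01,  1.51273823e-04,  1.54765389e-04]), 'contact_force': array([-1.66709141,  0.25326001,  6.04276389]), 'wrist_torque': array([-0.0870385 ,  0.58917737,  0.05961273]), 'grasp_force': 63.751323223114014, 'gripper_width': 58.261489190301134}
```

View pics/w3.png

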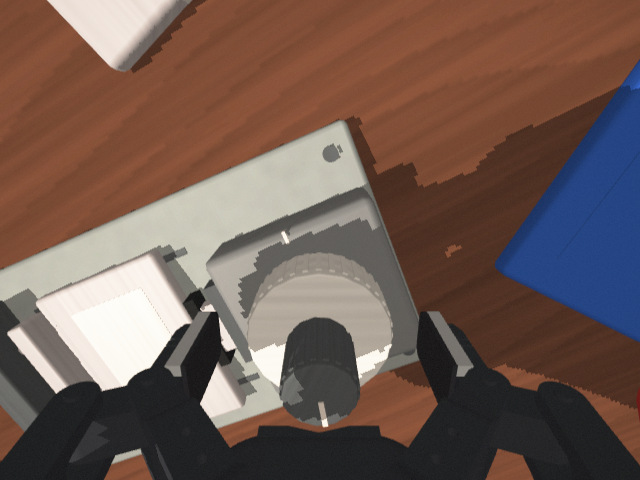

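The ring sits between the fingers with the knob clear at (320,370), and the grip holds at 64 N. I'll turn clockwise (+rz) and watch the wrist torque.

```bash
cat > r.py <<'E'
from h import *
s=arm.read_state();R=Ro.from_quat(s["ee_rot"]).as_matrix()[:,1]
a=-np.arctan2(R[1],R[0]);a0=-np.arctan2(-.873,-.488)
print("turn %.4f  tz %.4f eff %.4f w %.1f vel6 %.3f g %.1f F %s t %.2f"%((a-a0)%(2*np.pi),s["wrist_torque"][2],s["joint_efforts"][5],s["gripper_width"],s["joint_vel"][5],s["grasp_force"],s["contact_force"].round(1),s["clock"]))
E
python3 r.py
python3 -m jog '0 0 0 0 0 .05; 0 0 0 0 0 .1; 0 0 0 0 0 .15; 0 0 0 0 0 .2' >/dev/null; python3 r.py
python3 -m jog '0 0 0 0 0 .04; 0 0 0 0 0 .08; 0 0 0 0 0 .12; 0 0 0 0 0 .16' >/dev/null; python3 r.py
python3 -m jog '0 0 0 0 0 .03; 0 0 0 0 0 .06' >/dev/null; python3 r.py
python3 -m jog '0 0 0 0 0 .03; 0 0 0 0 0 .06' >/dev/null; python3 r.py
```

```text
turn 0.0006  tz 0.0596 eff -0.0116 w 58.3 vel6 -0.000 g 63.8 F [-1.7  0.3  6. ] t 4.65
turn 0.2018  tz 0.2131 eff 0.1035 w 58.2 vel6 -0.495 g 64.0 F [-2.2 -1.5  6. ] t 5.05
turn 0.3613  tz 0.2160 eff 0.0297 w 57.7 vel6 -0.397 g 64.0 F [-2.4 -0.6  5.3] t 5.45
turn 0.4210  tz 0.2628 eff -0.0365 w 58.2 vel6 -0.297 g 64.0 F [-2.4 -0.7  5.6] t 5.65
turn 0.4809  tz 0.2067 eff -0.0352 w 58.0 vel6 -0.297 g 64.0 F [-1.9 -0.4  5.6] t 5.85
```

```bash
python3 -m jog '0 0 0 0 0 .03' >/dev/null; python3 r.py
python3 -m jog '0 0 0 0 0 .03' >/dev/null; python3 r.py
python3 -m jog '0 0 0 0 0 .03' >/dev/null; python3 r.py
python3 -m jog '0 0 0 0 0 .03' >/dev/null; python3 r.py
python3 -m jog '0 0 0 0 0 .03' >/dev/null; python3 r.py
```

```text
turn 0.5109  tz 0.2475 eff -0.0352 w 57.9 vel6 -0.297 g 64.0 F [-2.4 -1.8  4.8] t 5.95
turn 0.5410  tz 0.2301 eff -0.0352 w 58.0 vel6 -0.296 g 64.0 F [-2.6 -0.3  5.1] t 6.05
turn 0.5710  tz 0.2284 eff -0.0352 w 58.0 vel6 -0.297 g 64.0 F [-1.9 -1.3  4.5] t 6.15
turn 0.6009  tz 0.1949 eff -0.0352 w 58.0 vel6 -0.295 g 64.0 F [-1.2 -0.1  6.2] t 6.25
turn 0.6309  tz 0.2366 eff -0.0353 w 58.2 vel6 -0.297 g 64.0 F [-2.2 -0.8  5.5] t 6.35
```

```bash
for i in 1; do python3 -m jog '0 0 0 0 0 .03' >/dev/null; python3 r.py
python3 -m jog '0 0 0 0 0 .03' >/dev/null; python3 r.py
python3 -m jog '0 0 0 0 0 .03' >/dev/null; python3 r.py
python3 -m jog '0 0 0 0 0 .03' >/dev/null; python3 r.py
python3 -m jog '0 0 0 0 0 .03' >/dev/null; python3 r.py
python3 -m jog '0 0 0 0 0 .03' >/dev/null; python3 r.py; done
python3 - <<'E'
from h import *
p,d,c=grab("side");o=np.load("side0.npz")["p"]
f=lambda q:cv2.resize(q[225:355,295:405],None,fx=3.5,fy=3.5,interpolation=cv2.INTER_CUBIC)
cv2.imwrite("pics/s1.png",np.hstack([f(o),f(p)]))
E
```

```text
turn 0.6609  tz 0.2804 eff -0.0352 w 58.2 vel6 -0.298 g 64.0 F [-2.7 -0.4  4.4] t 6.45
turn 0.6910  tz 0.2398 eff -0.0353 w 58.2 vel6 -0.296 g 64.0 F [-1.6 -0.8  5. ] t 6.55
turn 0.7209  tz 0.2568 eff -0.0353 w 57.9 vel6 -0.297 g 64.0 F [-1.9 -0.3  5.9] t 6.65
turn 0.7510  tz 0.1854 eff -0.0353 w 58.0 vel6 -0.298 g 64.0 F [-1.3 -0.3  5.1] t 6.75
turn 0.7810  tz 0.2406 eff -0.0353 w 58.0 vel6 -0.295 g 64.0 F [-1.8 -0.1  5.7] t 6.85
turn 0.8110  tz 0.1925 eff -0.0353 w 58.2 vel6 -0.297 g 64.0 F [-2.3 -0.5  7.1] t 6.95
```

View pics/s1.png

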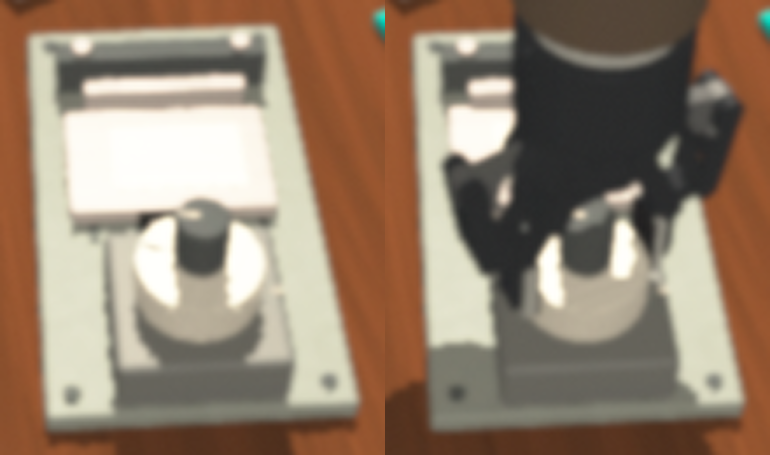

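The drive's far edge is still short of the jaw (crop about (480,105)). Torque noise is about 0.025 N·m, so I'll check whether holding still and averaging gives a usable reading.

```bash
cat > avg.py <<'E'
from h import *
import sys
t=[]
for i in range(int(sys.argv[1])):
    t.append(arm.read_state()["wrist_torque"][2]);viewer.get_image("side")
print("mean tz %.4f +- %.4f"%(np.mean(t),np.std(t)/len(t)**.5));
E
python3 avg.py 10; python3 r.py
python3 -m jog '0 0 0 0 0 .03' >/dev/null; python3 r.py
python3 -m jog '0 0 0 0 0 .03' >/dev/null; python3 r.py
python3 -m jog '0 0 0 0 0 .03' >/dev/null; python3 r.py
python3 -m jog '0 0 0 0 0 .03' >/dev/null; python3 r.py
python3 -m jog '0 0 0 0 0 .03' >/dev/null; python3 r.py
python3 avg.py 8
```

```text
mean tz -0.1345 +- 0.0133
turn 0.8115  tz -0.1249 eff 0.1325 w 58.2 vel6 0.001 g 64.1 F [-1.9 -0.6  5.3] t 7.50
turn 0.8407  tz 0.2725 eff 0.0391 w 57.7 vel6 -0.309 g 64.1 F [-3.3 -0.5  6.4] t 7.60
turn 0.8710  tz 0.2628 eff -0.0442 w 58.0 vel6 -0.298 g 64.0 F [-2.2 -1.   6.1] t 7.70
turn 0.9009  tz 0.2330 eff -0.0584 w 57.8 vel6 -0.297 g 64.0 F [-1.9  0.   5.3] t 7.80
turn 0.9308  tz 0.2829 eff -0.0695 w 58.0 vel6 -0.298 g 64.0 F [-3.1 -0.9  5.6] t 7.90
turn 0.9608  tz 0.2939 eff -0.0806 w 57.9 vel6 -0.294 g 64.0 F [-2.6 -0.5  5. ] t 8.00
mean tz -0.0441 +- 0.0469
```

Contact is clear. At steady speed the joint‑6 effort held flat at -0.0353, then ramped at 0.37 N·m/rad from about 0.84 rad, which matches the predicted 0.40. At 0.961 rad that gives about 4.5–4.9 N, so I'll let go of the ring here, rise, and check.

```bash
python3 r.py
python3 -m jog '0 0 0 0 0 0; 0 0 0 0 0 0; 0 0 0 0 0 0; 0 0 0 0 0 0; 0 0 0 0 0 0' 85 | egrep 'clock|width|posi'
python3 -m jog '0 0 -10 0 0 0; 0 0 -30 0 0 0; 0 0 -60 0 0 0; 0 0 -95 0 0 0; 0 0 -130 0 0 0; 0 0 -150 0 0 0; 0 0 -150 0 0 0; 0 0 -150 0 0 0' 85 | egrep 'clock|posi'
python3 - <<'E'
from h import *
p,d,c=grab("wrist");cv2.imwrite("pics/w4.png",p)
P,u,v=cloud(c,d);P=P[np.hypot(P[:,0]-592,P[:,1]+38)<60]
for q in(P[(P[:,2]>95)&(P[:,2]<106)],P[(P[:,2]>64)&(P[:,2]<74)]):
    print(len(q),cv2.minEnclosingCircle(q[:,:2].astype(np.float32)),np.median(q,0))
togo(591.6,-38.2,100)
E
```

```text
turn 0.9613  tz -0.0692 eff 0.0961 w 58.0 vel6 0.001 g 64.1 F [-2.6 -0.2  6.1] t 8.40
clock: 8.9
position: [592.4, -37.5, 48.2]
gripper_width: 84.9
clock: 9.7
position: [592.1, -37.5, 198.8]
981 ((591.202392578125, -38.88202667236328), 13.755438804626465) [591.20020905 -39.80633496  99.52087383]
2861 ((591.0859985351562, -38.823246002197266), 30.699167251586914) [592.58659425 -46.9746625   68.58185065]
tool shift [ 0.7 -0.1 97.6] pos [591.6 -37.6 197.6] toolY [-0.995 -0.099  0.001] j6 -0.109
```

View pics/w4.png

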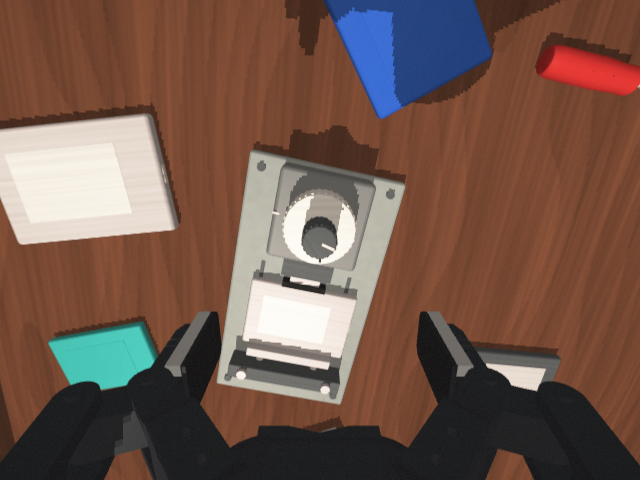

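The drive at (292,318) now rests against the jaw at (290,355), and the ring has turned. The knob stands clear with its light line at (328,248). Next I'll grip the knob, keeping the fingertips well above the ring top.

```bash
python3 -m jog '0.3 0 30 0 0 0; 0.5 0 65 0 0 0; 0.5 0 95 0 0 0; 0.5 0 110 0 0 0; 0.5 0 118 0 0 0; 0.5 0 118 0 0 0;0.5 0 118 0 0 0' 85|egrep 'clock|posi|contact'
python3 -c "
from h import *
togo(591.6,-38.4,79)"
python3 -m jog '0 0 0 0 0 0; 0 0 0 0 0 0;0 0 0 0 0 0;0 0 0 0 0 0;0 0 0 0 0 0;0 0 0 0 0 0;0 0 0 0 0 0;0 0 0 0 0 0' 18
python3 r.py
```

```text
clock: 10.45
position: [592.8, -38.1, 80.6]
contact_force: [-0.3, 0.7, -0.7]
tool shift [0.2 1.2 1.6] pos [592.8 -38.1  80.6] toolY [-0.995 -0.1   -0.   ] j6 -0.108
clock: 11.25
position: [592.2, -38.1, 81.1]
ee_rot: [0.742, -0.671, -0.0, 0.0]
contact_force: [-2.2, 1.2, 5.7]
gripper_width: 23.9
grasp_force: 58.7
turn 0.9609  tz -0.0663 eff 0.0153 w 23.9 vel6 0.001 g 58.7 F [-2.2  1.2  5.7] t 11.25
```

```bash
python3 -m jog '0 0 0 0 0 .03;0 0 0 0 0 .06;0 0 0 0 0 .09' >/dev/null; python3 r.py
python3 -m jog '0 0 0 0 0 .03;0 0 0 0 0 .06;0 0 0 0 0 .09' >/dev/null; python3 r.py
python3 -m jog '0 0 0 0 0 .03;0 0 0 0 0 .06;0 0 0 0 0 .09' >/dev/null; python3 r.py
python3 -m jog '0 0 0 0 0 .03;0 0 0 0 0 .06;0 0 0 0 0 .09' >/dev/null; python3 r.py
python3 -m jog '0 0 0 0 0 .03;0 0 0 0 0 .06;0 0 0 0 0 .09' >/dev/null; python3 r.py
python3 -m jog '0 0 0 0 0 .03;0 0 0 0 0 .06;0 0 0 0 0 .09;0 0 0 0 0 .12' >/dev/null; python3 r.py
```

```text
turn 1.0514  tz 0.1776 eff 0.0536 w 23.5 vel6 -0.294 g 58.9 F [-2.   1.1  4.7] t 11.55
turn 1.1414  tz 0.1575 eff 0.0480 w 23.6 vel6 -0.296 g 58.8 F [-2.7 -0.5  5.9] t 11.85
turn 1.2314  tz 0.1496 eff 0.0427 w 24.2 vel6 -0.296 g 58.8 F [-2.9 -0.1  5.9] t 12.15
turn 1.3214  tz 0.1541 eff 0.0374 w 23.6 vel6 -0.297 g 58.8 F [-2.8  1.   5.6] t 12.45
turn 1.4114  tz 0.1563 eff 0.0321 w 24.2 vel6 -0.297 g 58.8 F [-3.2  1.8  5.8] t 12.75
turn 1.5313  tz 0.1926 eff 0.0250 w 23.5 vel6 -0.297 g 58.9 F [-3.8  1.7  7.2] t 13.15
```

The fine effort slope (0.060 N·m/rad) has the same ratio to nominal as the coarse one, so the force rises 16 N/rad as specified. The knob turned 0.57 rad, so the force is about 4.9 + 9.1 = 14 N. I'll let go and check that the knob really turned with the gripper.

```bash
python3 -m jog '0 0 0 0 0 0; 0 0 0 0 0 0; 0 0 0 0 0 0; 0 0 0 0 0 0; 0 0 0 0 0 0; 0 0 0 0 0 0;0 0 0 0 0 0' 85 | egrep 'clock|width'
python3 -m jog '0 0 -10 0 0 0; 0 0 -30 0 0 0; 0 0 -60 0 0 0; 0 0 -90 0 0 0; 0 0 -110 0 0 0; 0 0 -118 0 0 0; 0 0 -118 0 0 0' 85 | egrep 'clock|posi|contact'
python3 - <<'E'
from h import *
R0=Ro.from_quat(arm.read_state()["ee_rot"]).as_matrix()[:,1];print(np.arctan2(R0[1],R0[0]))
p,d,c=grab("wrist");cv2.imwrite("pics/w5.png",p)
f=lambda q:cv2.resize(q[180:280,260:380],None,fx=3.2,fy=3.2,interpolation=cv2.INTER_CUBIC)
cv2.imwrite("pics/cmp.png",np.hstack([f(cv2.imread("pics/w4.png")),f(p)]))
E
```

```text
clock: 13.85
gripper_width: 85.3
clock: 14.55
position: [592.9, -38.0, 199.9]
contact_force: [0.0, -0.7, -0.3]
2.6716000914692173
```

View pics/cmp.png

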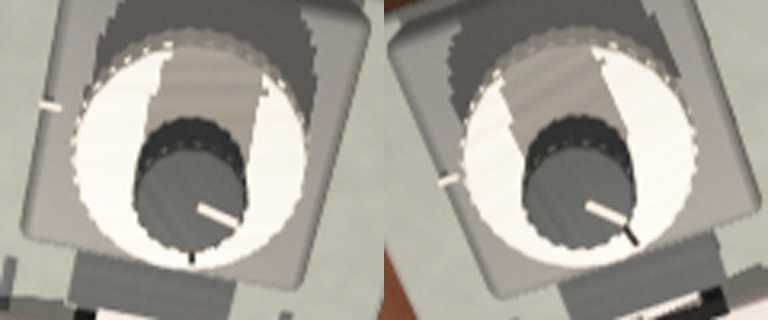

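Between the two views the knob's line kept the same angle relative to the camera, (218,215) and then (607,213), so it turned the full 0.57 rad with the gripper. The ring's dark line moved from (191,257) to (630,237), about 33°, which matches the camera's turn, so the ring stayed put. The gripper is open and clear, so I'm handing in.

```bash
python3 -c "
from bench import arm
print(arm.job_done())"
```

```text
the job is handed in; nothing more can be done
None
```

I handed in the job at about 15 s: the ring pressed the drive against the jaw at about 5 N, and the knob then raised that to about 14 N (worked out from the turn angles and joint effort, not measured directly); the gripper is open and clear of everything.

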